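Push the garlic tray up to the front rail of the market stall

TASK

Front up the stall: with the fingertips against its outside, gently push the tray of garlic along the counter into the empty place in the row, centred on the blue price ticket, until its long side is flat against the front rail like its neighbours. Only push the tray: do not grip it, reach into it or lift it, and keep the garlic in it. Leave the other trays and everything else on the counter where they are.

Things in the scene. Friction and masses are not known exactly. Their poses are not given: they have to be found in the camera images.
- garlic_tray: Open brown cardboard tray with six loose white-and-violet garlic heads in it: 100 mm deep (its x), 160 mm wide (its y), 50 mm high, upright sides 4 mm thick. Origin: centre of its underside; z up; its +x long side goes against the rail. 0.5 to 0.7 kg in all; slides with 4 to 9 N. It starts some 14 cm back from its place, up to 75 mm to one side, turned up to 17 degrees.
- rail: Straight pale wooden rail fixed along the customers' edge of the counter, 660 mm long, 22 mm thick, 32 mm high. Origin: middle of its inner face (towards the robot) at counter level; x points away from the robot square to the rail, y along it. It does not move.
- ticket_garlic: Blue-edged price ticket (card 64 mm wide, top 53 mm high) clipped on the outer side of the rail; it marks the row's only empty place. Origin: not on the card but on the counter, 50 mm in front of the rail's inner face: where the middle of the garlic tray's underside belongs. x points square at the rail (card 75 to 110 mm along it), y runs along the rail. Fixed.
- ticket_corn: Yellow-edged price ticket, same form and axes as the blue one; marks the corn tray's place. The three places are 195 mm apart along the rail, in any order. Fixed.
- ticket_onion: Red-edged price ticket, same form and axes; marks the onion tray's place. Fixed.
- corn_tray: Same tray (100 x 160 x 50 mm) with two yellow corn cobs lying in it, 52 mm high in all, 0.75 kg, already in place against the rail; loose. Origin: centre of its underside.
- onion_tray: Same tray with six dark red onions, about 65 mm high in all, 0.75 kg, already in place against the rail; loose. Origin: centre of its underside.
- tape_roll: Roll of brown packing tape lying flat, 92 mm across, 48 mm high; loose on the counter to one side of the garlic tray, 28 to 30 cm along the rail's direction from the empty place's middle. Origin: centre of its underside.
- stray_garlic: Single garlic head on the counter on the other side of the garlic tray, also 28 to 30 cm off, 42 mm across, 50 mm high; loose. Origin: centre of its underside.
- stray_cob: Single corn cob lying on the counter at the robot's left, 180 mm long along its y, 48 mm thick. Origin: middle, on the counter.
- tub: Round clear tub with a white lid, 102 mm across, 60 mm high, at the robot's right. Origin: centre of its underside.
- cup: Blue mug, 72 mm across, 80 mm high, with a side handle, at the robot's right near its base. Origin: centre of its underside.
- garlic1_mid (a point): Garlic head 1 of the six standing loose in the garlic tray, 42 mm across, 50 mm high with its stalk (it stands 4 mm above the counter, inside the tray). This point is on its axis, 16 mm above its foot.
- garlic2_mid (a point): Garlic head 2 of the six standing loose in the garlic tray, 42 mm across, 50 mm high with its stalk (it stands 4 mm above the counter, inside the tray). This point is on its axis, 16 mm above its foot.
- garlic3_mid (a point): Garlic head 3 of the six standing loose in the garlic tray, 42 mm across, 50 mm high with its stalk (it stands 4 mm above the counter, inside the tray). This point is on its axis, 16 mm above its foot.
- garlic4_mid (a point): Garlic head 4 of the six standing loose in the garlic tray, 42 mm across, 50 mm high with its stalk (it stands 4 mm above the counter, inside the tray). This point is on its axis, 16 mm above its foot.
- garlic5_mid (a point): Garlic head 5 of the six standing loose in the garlic tray, 42 mm across, 50 mm high with its stalk (it stands 4 mm above the counter, inside the tray). This point is on its axis, 16 mm above its foot.
- garlic6_mid (a point): Garlic head 6 of the six standing loose in the garlic tray, 42 mm across, 50 mm high with its stalk (it stands 4 mm above the counter, inside the tray). This point is on its axis, 16 mm above its foot.

How it is judged:
At the end, for the whole second after the job is handed in: The garlic tray stands on the counter at rest with its long side flat against the rail (within 7 mm and 2.9 degrees), its middle within 20 mm of the blue ticket's middle along the rail, all six garlic heads in it, and the seven bystanders within 15 mm of where they began (x of garlic_tray in the frame of ticket_garlic between -0.007 and 0.007 m and y of garlic_tray in the frame of ticket_garlic between -0.02 and 0.02 m and angle between the x axis of garlic_tray and the x axis of ticket_garlic, either way round below 0.05 rad and height (world z) of garlic_tray below 0.005 m and angle between garlic_tray's own z axis and vertical below 0.05 rad and linear speed of garlic_tray below 0.01 m/s and not (horizontal distance between any of garlic1_mid, garlic2_mid, garlic3_mid, garlic4_mid, garlic5_mid, garlic6_mid and garlic_tray above 0.095 m or z of any of garlic1_mid, garlic2_mid, garlic3_mid, garlic4_mid, garlic5_mid, garlic6_mid in the frame of garlic_tray above 0.042 m) and distance of each of corn_tray, onion_tray, tape_roll, stray_garlic, stray_cob, tub, cup from where it was at the start of the episode below 0.015 m); the robot touches nothing.
It fails at once if the garlic tray is lifted or tipped off the counter (height (world z) of garlic_tray above 0.012 m or angle between garlic_tray's own z axis and vertical above 0.15 rad).
It fails at once if the fingers reach into the tray or take hold of one of its sides (x of the grasp point in the frame of garlic_tray between -0.052 and 0.052 m and y of the grasp point in the frame of garlic_tray between -0.082 and 0.082 m and height (world z) of the grasp point below 0.065 m).
It fails at once if a garlic head leaves the tray or is picked up (horizontal distance between any of garlic1_mid, garlic2_mid, garlic3_mid, garlic4_mid, garlic5_mid, garlic6_mid and garlic_tray above 0.095 m or z of any of garlic1_mid, garlic2_mid, garlic3_mid, garlic4_mid, garlic5_mid, garlic6_mid in the frame of garlic_tray above 0.042 m).
It fails at once if the tray is shoved hard (faster than 0.35 m/s) (linear speed of garlic_tray above 0.35 m/s).
It fails at once if a bystander (the corn tray, the onion tray, tape, garlic head, cob, tub or mug) is moved by more than 15 mm (distance of any of corn_tray, onion_tray, tape_roll, stray_garlic, stray_cob, tub, cup from where it was at the start of the episode above 0.015 m).
It also fails if it takes over 58 s, if anything falls off the work surface, if the arm or the gripper's body presses on something with over 40 N, if the wrist force passes 120 N, or if a joint passes its speed limit or range.

ROBOT

A 7-joint arm with a two-finger parallel gripper is mounted at the origin on the work surface. World frame = base frame: x ahead of the robot, y to its left, z up, the work surface at z = 0. Lengths are in m, angles in rad, forces in N, time in s.
With the tool pointing down it reaches from about 0.425 to 1.025 m from the base axis. Payload 9.4 kg.
Tool frame: the origin (TCP) lies midway between the tips of the shut fingers; the grasp point (between the pads) lies 19 mm behind it (grip_depth is the distance from the TCP to the grasp point, in m); z points along the fingers, y is the line along which they close (so a half turn about z gives the same grasp; the last joint's range is limited). The gripper opens to 93 mm and grips with 3 to 60 N. Pads are 15 mm wide; open, the fingers measure 128 mm over their backs; the gripper's body (75 mm by 188 mm) begins 65 mm behind the grasp point.
Start: joints at [1.211, 0.599, -0.003, 1.599, 0.002, 0.943, -0.08], TCP at [0.202, -0.696, 0.219] pointing down, gripper open.
Joint ranges: [-2.57, 2.57], [-0.35, 1.97], [-1.29, 1.29], [0.11, 2.56], [-1.05, 4.19], [0.11, 1.86], [-2.63, 2.63]. Speed limits (rad/s): [2.22, 2.22, 3.01, 3.01, 3.14, 3.14, 3.14].

INTERFACE

Orientations are given as a 3x3 rotation matrix whose columns are the frame's x, y, z axes.
In Python, from station import * gives the robot as it stands.
- The arm moves only by the tool carry_out, never from a script. Its argument "increments" is a list that holds one entry, the list of rows, each a list of 5 numbers: the closure, from 0 (fully open) to 1 (shut), then the shift along the tool's x, y, z in mm, then the turn about the tool's z in degrees. In form: [[[grip, dx, dy, dz, roll], ...]]. A call has 1 to 20 rows; each row is the pose to reach, as a shift and turn from the pose commanded when the call began, along the tool's axes at that moment; what a row does not reach only later rows make up. A row lasts 1/10 s, in which the tool goes at most 50 mm and 8.59 degrees, less where a joint would pass 70% of its speed; a pose out of reach is approached as far as the arm can. A call with a gripper value outside its range is refused whole. The fingers move at their own pace and stop on an object; "newtons" is the grip in N (left out, the last holds). Time passes only in rows, so rows that repeat a pose let the fingers close. It gives the time, the measured TCP pose, the force, the opening and the grip force at its end, in the units of the state.
- get_obs(): the state, without advancing time (a new reading comes with each control period).
- snapshot(name): name is "scene" or "top"; returns (picture, depth): 384x512x3 uint8, blue, green, red; 384x512 float32, m along the optical axis (not along the pixel's ray), 0 where there is no reading.
- camera_info(name): a dict with "fx", "fy", "cx", "cy" (pixels), "k1" (the pictures are not rectified: a ray, as slopes to the right and down, at radius r is drawn at 1 + k1 r^2 times it, then the intrinsics apply), "view" (4x4, takes a point from world to camera coordinates). Camera axes: x right, y up, looking along -z (the intrinsics and any distortion apply to the point x, -y, -z); pixel columns grow to the right and rows downward; lengths in m; the calibration is good to about 2 mm. A picture is of the moment at which its call begins. camera_info takes no time and is no camera call.
- finish_job(): hands the job in; it is judged then, once.
Trained networks look in the newest picture that a camera, given by its name, has taken for a name from the list of things; names that differ only in an ending like _2 or _b are one class to them, and where a whole thing is asked for, a point or a joint stands for the part that bears it (a point fixed in the world has none). Each returns a list of dicts, best first, with "conf" (0 to 1); they miss things now and then, are a little off and sometimes report something else, mostly with a low value. They report only what shows in the picture. A call takes as long as a camera call.
- trace(camera, name): "pixels" (384x512 bool, what is visible of it) and "point" ([column, row] in pixels, amid what is visible of it).
The state is a dict: "t": time; "joints": joint angles; "joint_vel": joint speeds; "joint_efforts": joint torques, N m; "tool_pos": TCP position; "tcp_rot": TCP orientation; "contact_force": force on the tool from outside, world axes, zero at the start; "moment": the same for the moment, N m; "grip_width": finger opening in m; "grasp_force": force on a finger pad.
Only numpy, scipy, OpenCV 4.12 (cv2) and the standard library are available. Lean on these libraries where they do the work, as an engineer would, in place of code of your own. Each camera call takes 0.05 s, during which the arm holds its last target. There are 200 camera calls.

## Working session

There is one attempt and no reset: what is moved stays moved. The work goes in short steps, Python scripts to look and compute and a tool call to move; the robot and the scene stay as the last step left them, time stands still between calls to the robot, and variables do not carry over. Pictures are saved under pics/ and viewed, at most 10 in all, crops included, and the job is handed in when it is done.

Besides the shell and the picture viewer there is one more tool, called after "Call:" as name(argument=value, ...), one argument or row to a line, values as JSON. carry_out: Moves the arm, as the interface text tells. Its arguments: {"type":"object","properties":{"increments":{"type":"array","items":{"type":"array","items":{"type":"array","items":{"type":"number"}}}},"newtons":{"type":"number"}},"required":["increments"]}

```bash
mkdir -p pics; cat > h.py <<'E'
from station import *
import numpy as np, cv2
def world(cam,d,px):
    c=camera_info(cam);px=np.atleast_2d(px).astype(float)
    K=np.array([[c['fx'],0,c['cx']],[0,c['fy'],c['cy']],[0,0,1]])
    u=cv2.undistortPoints(px[:,None],K,np.array([c['k1'],0,0,0.]))[:,0]
    z=d[px[:,1].astype(int),px[:,0].astype(int)]
    P=np.c_[u[:,0]*z,-u[:,1]*z,-z,np.ones(len(z))]
    return (P@np.linalg.inv(np.array(c['view'])).T)[z>0,:3]
def cloud(cam,d,name):
    r=trace(cam,name)
    if not r: return None,0
    m=cv2.erode(r[0]['pixels'].astype(np.uint8),np.ones((3,3)))
    ys,xs=np.nonzero(m)
    return world(cam,d,np.c_[xs,ys]),r[0]['conf']
E
python3 - <<'E'
from h import *
o=get_obs();print(o['t'],o['tool_pos'],o['tcp_rot'],o['grip_width'])
ims=[]
for cam in('top','scene'):
    p,d=snapshot(cam);cv2.imwrite(f'pics/{cam}0.png',p)
    for n in('garlic_tray','rail','ticket_garlic','ticket_corn','ticket_onion','corn_tray','onion_tray','tape_roll','stray_garlic','stray_cob','tub','cup'):
        P,c=cloud(cam,d,n)
        if P is None or len(P)<5: print(cam,n,None);continue
        r=cv2.minAreaRect(P[:,:2].astype(np.float32))
        print(cam,n,round(c,2),len(P),np.median(P,0).round(3),'zmax',P[:,2].max().round(3),'rect',np.round(r[0],3),np.round(r[1],3),round(r[2],1))
E
```

```text
0.0 [ 0.20210414 -0.69573741  0.21775344] [[ 9.60267330e-01  2.79081127e-01 -6.16604790e-04]
 [ 2.79081748e-01 -9.60266228e-01  1.46578976e-03]
 [-1.83030497e-04 -1.57963316e-03 -9.99998736e-01]] 0.09260953221813446
top garlic_tray 0.6 430 [ 0.535 -0.096  0.031] zmax 0.055 rect [ 0.523 -0.1  ] [0.099 0.157] 14.2
top rail 0.68 856 [ 0.722 -0.01   0.031] zmax 0.042 rect [ 0.737 -0.016] [0.05  0.647] 3.5
top ticket_garlic 0.64 65 [ 0.752 -0.012  0.04 ] zmax 0.054 rect [ 0.754 -0.011] [0.041 0.037] 52.7
top ticket_corn None
top ticket_onion 0.64 56 [0.742 0.187 0.04 ] zmax 0.055 rect [0.74 0.19] [0.05  0.024] 67.4
top corn_tray 0.56 1538 [ 0.674 -0.209  0.041] zmax 0.058 rect [ 0.671 -0.208] [0.101 0.159] 3.1
top onion_tray 0.76 1541 [0.651 0.174 0.039] zmax 0.066 rect [0.648 0.174] [0.101 0.156] 2.9
top tape_roll 0.95 376 [0.51  0.26  0.047] zmax 0.054 rect [0.508 0.262] [0.088 0.084] 46.4
top stray_garlic 0.74 1524 [0.651 0.173 0.039] zmax 0.066 rect [0.648 0.175] [0.101 0.155] 3.4
top stray_cob 0.68 599 [0.348 0.411 0.042] zmax 0.053 rect [0.348 0.423] [0.175 0.04 ] 85.0
top tub 0.65 
[... 614 characters left out ...]
6 rect [0.74  0.182] [0.041 0.055] 5.3
scene corn_tray 0.93 1579 [ 0.676 -0.212  0.041] zmax 0.055 rect [ 0.68 -0.21] [0.1  0.16] 3.1
scene onion_tray 0.86 1263 [0.652 0.166 0.04 ] zmax 0.062 rect [0.656 0.173] [0.101 0.161] 2.7
scene tape_roll 0.67 366 [0.517 0.255 0.039] zmax 0.054 rect [0.518 0.257] [0.084 0.086] 39.7
scene stray_garlic 0.71 67 [ 0.555 -0.311  0.033] zmax 0.048 rect [ 0.556 -0.311] [0.023 0.028] 3.3
scene stray_cob 0.65 318 [0.364 0.405 0.039] zmax 0.051 rect [0.363 0.421] [0.174 0.04 ] 83.2
scene tub 0.68 215 [ 0.772 -0.207  0.037] zmax 0.056 rect [ 0.766 -0.207] [0.039 0.058] 2.0
scene cup 0.6 455 [ 0.315 -0.256  0.049] zmax 0.083 rect [ 0.31  -0.258] [0.067 0.099] 89.1
```

View pics/top0.png

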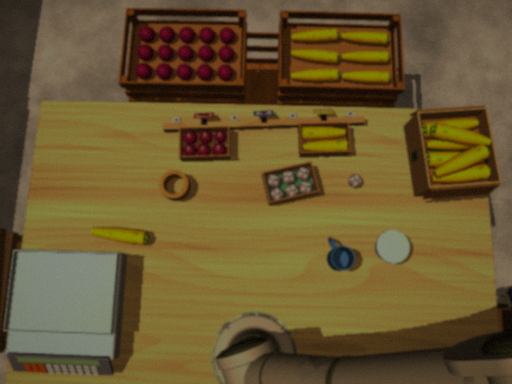

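View pics/scene0.png

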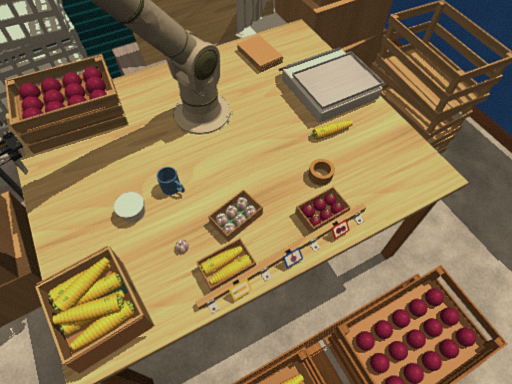

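Both views show the garlic tray at about (0.528, -0.101), turned 14°. The rail is turned about 3.5°, and the empty place is at about (0.664, -0.0175). In the top view, the tray is at px (290,184), the blue ticket at (264,115) and the stray garlic at (355,181). I'll push sideways from the tray's right first, then forward.

Call:
carry_out(
  increments=[
    [[0.6,452,-344,0,-77],[0.6,452,-344,0,-77],[0.6,452,-344,0,-77],[0.6,452,-344,0,-77],[0.6,452,-344,0,-77],[0.6,452,-344,0,-77],[0.6,452,-344,0,-77],[0.6,452,-344,0,-77],[0.6,452,-344,0,-77],[0.6,452,-344,0,-77],[0.6,452,-344,0,-77],[0.6,452,-344,0,-77],[0.6,452,-344,0,-77],[0.6,452,-344,0,-77],[0.6,452,-344,40,-77],[0.6,452,-344,80,-77],[0.6,452,-344,110,-77],[0.6,452,-344,120,-77],[0.6,452,-344,120,-77],[0.6,452,-344,120,-77]],
  ],
)

```text
t: 3.3
tool_pos: [0.5407, -0.2407, 0.0997]
tcp_rot: [[-0.055, 0.998, 0.001], [0.998, 0.055, -0.001], [-0.001, 0.001, -1.0]]
contact_force: [0.2, 1.0, 0.3]
grip_width: 0.0374
grasp_force: 0.0
```

```bash
python3 - <<'E'
from h import *
o=get_obs();print(o['t'],o['tool_pos'],o['tcp_rot'].round(3) if hasattr(o['tcp_rot'],'round') else o['tcp_rot'],o['grip_width'],o['contact_force'])
p,d=snapshot('scene');cv2.imwrite('pics/s1.png',cv2.resize(p[120:320,120:400],None,fx=2.5,fy=2.5))
E
```

```text
3.3 [ 0.54065408 -0.24067899  0.09969581] [[-0.055  0.998  0.001]
 [ 0.998  0.055 -0.001]
 [-0.001  0.001 -1.   ]] 0.037438266427435786 [0.21850977 1.04728794 0.34000927]
```

View pics/s1.png

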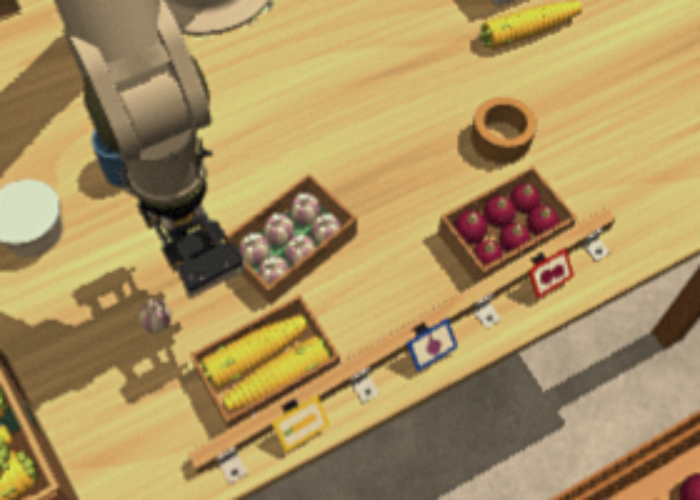

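Clear of everything, gripper right of the tray at px (205,260). I'll lower it and start the sideways push.

Call:
carry_out(
  increments=[
    [[0.6,0,0,40,0],[0.6,0,0,75,0],[0.6,0,0,84,0],[0.6,0,0,84,0],[0.6,15,0,84,0],[0.6,28,0,84,0],[0.6,34,0,84,0],[0.6,40,0,84,0],[0.6,46,0,84,0],[0.6,52,0,84,0],[0.6,58,0,84,0],[0.6,64,0,84,0],[0.6,70,0,84,0],[0.6,76,0,84,0],[0.6,82,0,84,0],[0.6,88,0,84,0],[0.6,94,0,84,0],[0.6,100,0,84,0],[0.6,104,0,84,0],[0.6,106,0,84,0]],
  ],
)

```text
t: 5.35
tool_pos: [0.5337, -0.136, 0.0151]
tcp_rot: [[-0.054, 0.999, -0.001], [0.999, 0.054, -0.003], [-0.003, -0.001, -1.0]]
contact_force: [-1.7, -8.5, 5.5]
grip_width: 0.037
grasp_force: 3.9
```

```bash
cat > look.py <<'E'
from h import *
import sys
o=get_obs();T=np.array([0.664,-0.0175]);a=np.radians(3.5);R=np.array([[np.cos(a),np.sin(a)],[-np.sin(a),np.cos(a)]])
print(o['t'],'tcp ticket frame',(R@(np.array(o['tool_pos'])[:2]-T)).round(4),np.round(o['tool_pos'],4),np.round(o['contact_force'],1))
for cam in('top','scene'):
    p,d=snapshot(cam);cv2.imwrite(f'pics/{cam}_{sys.argv[1]}.png',cv2.resize(p[120:320,120:400] if cam=='scene' else p[90:290,120:400],None,fx=2.5,fy=2.5))
    for n in('garlic_tray','corn_tray','onion_tray'):
        P,c=cloud(cam,d,n)
        if P is None or len(P)<5: print(cam,n,None);continue
        P=P[P[:,2]<.075]
        r=cv2.minAreaRect(P[:,:2].astype(np.float32))
        print(cam,n,round(c,2),'ticket frame',(R@(np.array(r[0])-T)).round(4),np.round(r[1],3),round(r[2],1))
E
python3 look.py a
```

```text
5.35 tcp ticket frame [-0.1373 -0.1103] [ 0.5337 -0.136   0.0151] [-1.7 -8.5  5.5]
top garlic_tray 0.92 ticket frame [-0.1298 -0.0083] [0.1   0.126] 3.2
top corn_tray 0.74 ticket frame [ 0.0297 -0.1444] [0.032 0.064] 2.9
top onion_tray 0.76 ticket frame [-0.0032  0.1924] [0.103 0.158] 3.3
scene garlic_tray 0.66 ticket frame [-0.1224 -0.0235] [0.102 0.16 ] 3.5
scene corn_tray 0.67 ticket frame [ 0.0039 -0.1939] [0.1   0.157] 3.1
scene onion_tray 0.59 ticket frame [0.0046 0.1899] [0.1   0.163] 3.3
```

View pics/scene_a.png

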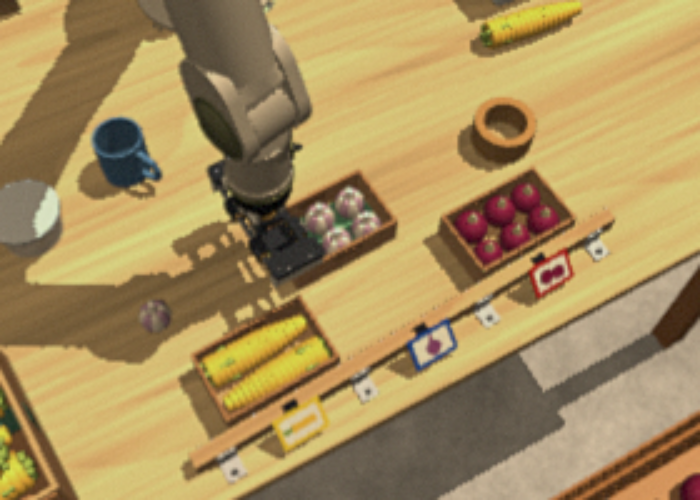

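The tray is now flush at 3.4° and about 22 mm short of centre. I'll finish the sideways push, back off and rise.

Call:
carry_out(
  increments=[
    [[0.6,5,0,0,0],[0.6,10,0,0,0],[0.6,15,0,0,0],[0.6,20,0,0,0],[0.6,22,0,0,0],[0.6,23,0,0,0],[0.6,10,0,0,0],[0.6,-10,0,0,0],[0.6,-20,0,0,0],[0.6,-20,0,-40,0],[0.6,-20,0,-90,0],[0.6,-20,0,-130,0],[0.6,-20,0,-130,0],[0.6,-20,-40,-130,15],[0.6,-20,-80,-130,30],[0.6,0,-82,-130,50],[0.6,23,-82,-130,70],[0.6,23,-82,-130,90],[0.6,23,-82,-130,90],[0.6,23,-82,-130,90]],
  ],
)

```text
t: 7.75
tool_pos: [0.4509, -0.1155, 0.1441]
tcp_rot: [[0.841, 0.54, -0.001], [0.54, -0.841, -0.0], [-0.001, -0.0, -1.0]]
contact_force: [-0.2, 0.3, 0.1]
grip_width: 0.0373
grasp_force: 0.0
```

```bash
python3 look.py b; python3 -c "
from h import *
print(np.round(get_obs()['tcp_rot'],3))"
```

```text
7.75 tcp ticket frame [-0.2187 -0.0848] [ 0.4509 -0.1155  0.1441] [-0.2  0.3  0.1]
top garlic_tray 0.91 ticket frame [-0.129   0.0162] [0.099 0.127] 3.1
top corn_tray 0.24 ticket frame [-0.1085  0.0013] [0.028 0.025] 1.2
top onion_tray 0.78 ticket frame [-0.0037  0.1926] [0.101 0.156] 2.8
scene garlic_tray 0.73 ticket frame [-0.1213  0.0002] [0.102 0.159] 3.1
scene corn_tray 0.68 ticket frame [ 0.0038 -0.1943] [0.101 0.158] 2.3
scene onion_tray 0.72 ticket frame [0.0038 0.1905] [0.1   0.161] 3.0
[[ 0.837  0.547 -0.   ]
 [ 0.547 -0.837  0.   ]
 [-0.    -0.    -1.   ]]
```

View pics/scene_b.png

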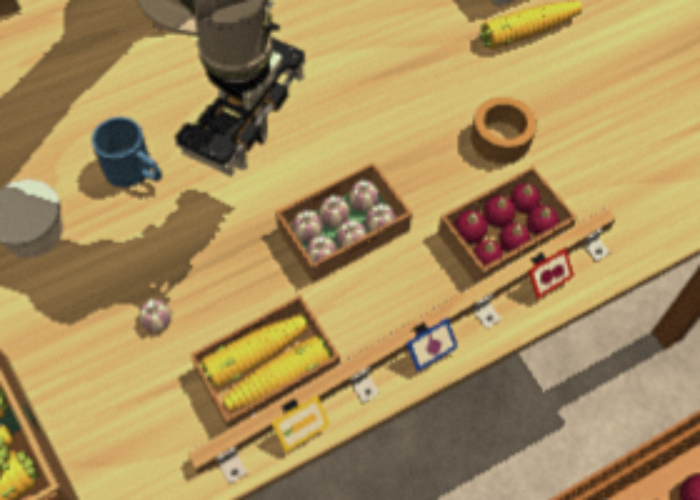

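The tray is centred and parallel to the rail at px (345,220) in the crop. I'll go behind it with open fingers.

Call:
carry_out(
  increments=[
    [[0,42,-74,0,30],[0,42,-74,0,30],[0,42,-74,0,30],[0,42,-74,0,30],[0,42,-74,0,30],[0,42,-74,0,30],[0,42,-74,0,30],[0,42,-74,0,30],[0,42,-74,40,30],[0,42,-74,80,30],[0,42,-74,80,30],[0,42,-74,80,30]],
  ],
)

```text
t: 9.35
tool_pos: [0.4455, -0.0309, 0.0646]
tcp_rot: [[0.999, 0.053, -0.003], [0.053, -0.999, -0.0], [-0.003, -0.0, -1.0]]
contact_force: [-1.3, -0.6, -0.5]
grip_width: 0.0931
grasp_force: 0.0
```

Call:
carry_out(
  increments=[
    [[0,0,0,30,0],[0,0,0,50,0],[0,0,0,50,0],[0,10,0,50,0],[0,20,0,50,0],[0,26,0,50,0],[0,32,0,50,0],[0,38,0,50,0],[0,44,0,50,0],[0,50,0,50,0],[0,56,0,50,0],[0,63,0,50,0],[0,70,0,50,0],[0,77,0,50,0],[0,84,0,50,0],[0,91,0,50,0],[0,98,0,50,0],[0,105,0,50,0],[0,110,0,50,0],[0,112,0,50,0]],
  ],
)

```text
t: 11.35
tool_pos: [0.5547, -0.0248, 0.0146]
tcp_rot: [[0.999, 0.053, -0.007], [0.053, -0.999, -0.0], [-0.007, -0.0, -1.0]]
contact_force: [-12.1, -0.0, 10.3]
grip_width: 0.0925
grasp_force: 6.0
```

```bash
python3 look.py c
```

```text
11.35 tcp ticket frame [-0.1096 -0.0006] [ 0.5547 -0.0248  0.0146] [-12.1  -0.   10.3]
top garlic_tray None
top corn_tray 0.58 ticket frame [-0.0042 -0.1904] [0.101 0.158] 3.2
top onion_tray 0.9 ticket frame [-0.0031  0.2372] [0.1   0.067] 3.7
scene garlic_tray 0.66 ticket frame [-0.0464  0.0003] [0.1   0.161] 3.3
scene corn_tray 0.97 ticket frame [ 0.0036 -0.1937] [0.1   0.156] 2.9
scene onion_tray 0.91 ticket frame [0.0041 0.1908] [0.1   0.161] 2.9
```

View pics/scene_c.png

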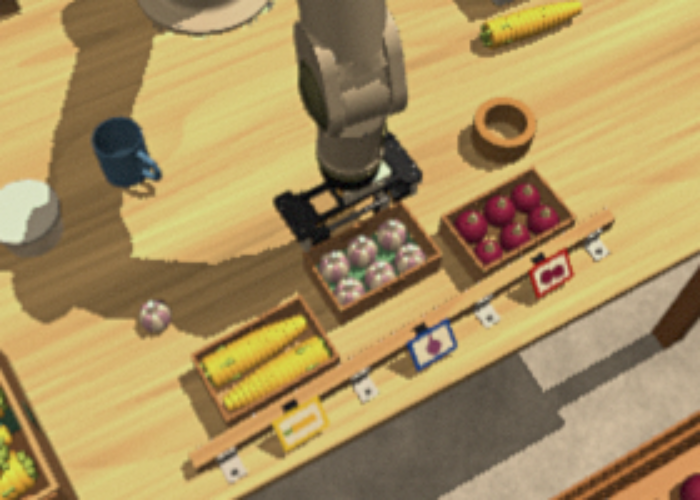

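The tray tracks straight and is about 50 mm from its seat. I'll continue to just short of the rail, then feel for contact.

Call:
carry_out(
  increments=[
    [[0,6,0,0,0],[0,12,0,0,0],[0,18,0,0,0],[0,24,0,0,0],[0,30,0,0,0],[0,35,0,0,0],[0,39,0,0,0],[0,42,0,0,0],[0,44,0,0,0],[0,46,0,0,0]],
  ],
)

```text
t: 12.75
tool_pos: [0.5998, -0.0225, 0.0145]
tcp_rot: [[0.999, 0.053, -0.008], [0.053, -0.999, -0.0], [-0.008, -0.0, -1.0]]
contact_force: [-10.9, -0.6, 9.4]
grip_width: 0.093
grasp_force: 5.5
```

Call:
carry_out(
  increments=[
    [[0,1,0,0,0],[0,2,0,0,0],[0,3,0,0,0]],
  ],
)

```text
t: 13.05
tool_pos: [0.6028, -0.0223, 0.0145]
tcp_rot: [[0.999, 0.053, -0.008], [0.053, -0.999, -0.0], [-0.008, -0.0, -1.0]]
contact_force: [-10.2, -0.0, 8.4]
grip_width: 0.0931
grasp_force: 5.3
```

Call:
carry_out(
  increments=[
    [[0,1,0,0,0],[0,2,0,0,0],[0,3,0,0,0]],
  ],
)

```text
t: 13.35
tool_pos: [0.606, -0.0221, 0.0146]
tcp_rot: [[0.999, 0.053, -0.007], [0.053, -0.999, -0.0], [-0.007, -0.0, -1.0]]
contact_force: [-11.5, -0.2, 7.8]
grip_width: 0.0928
grasp_force: 5.2
```

```bash
python3 look.py d
```

```text
13.35 tcp ticket frame [-0.0582 -0.0011] [ 0.606  -0.0221  0.0146] [-11.5  -0.2   7.8]
top garlic_tray None
top corn_tray 0.61 ticket frame [-0.0041 -0.1915] [0.101 0.161] 3.4
top onion_tray 0.74 ticket frame [-0.2899  0.4588] [0.176 0.041] 86.6
scene garlic_tray 0.61 ticket frame [ 0.0049 -0.0012] [0.101 0.159] 2.9
scene corn_tray 0.9 ticket frame [ 0.0039 -0.193 ] [0.099 0.154] 3.3
scene onion_tray 0.93 ticket frame [0.0041 0.1906] [0.099 0.162] 3.1
```

Call:
carry_out(
  increments=[
    [[0,1,0,0,0],[0,2,0,0,0]],
  ],
)

```text
t: 13.95
tool_pos: [0.6073, -0.0221, 0.0145]
tcp_rot: [[0.999, 0.053, -0.009], [0.053, -0.999, -0.0], [-0.009, -0.0, -1.0]]
contact_force: [-14.6, -0.2, 10.7]
grip_width: 0.0927
grasp_force: 6.7
```

Call:
carry_out(
  increments=[
    [[0,1,0,0,0],[0,2,0,0,0]],
  ],
)

```text
t: 14.15
tool_pos: [0.6072, -0.0221, 0.0145]
tcp_rot: [[0.999, 0.053, -0.012], [0.053, -0.999, -0.0], [-0.012, -0.001, -1.0]]
contact_force: [-19.1, -0.8, 18.0]
grip_width: 0.0931
grasp_force: 10.0
```

The force rose from 11 to 19 N with no advance, so the tray is against the rail. I'll back off and look.

Call:
carry_out(
  increments=[
    [[0,-5,0,0,0],[0,-20,0,0,0],[0,-40,0,0,0],[0,-50,0,-40,0],[0,-80,0,-90,0],[0,-120,0,-130,0],[0,-140,0,-150,0],[0,-140,0,-150,0]],
  ],
)

```text
t: 14.95
tool_pos: [0.4718, -0.0296, 0.168]
tcp_rot: [[0.999, 0.052, 0.003], [0.052, -0.999, 0.001], [0.003, -0.0, -1.0]]
contact_force: [-0.8, -0.9, 0.4]
grip_width: 0.0932
grasp_force: 0.0
```

```bash
python3 look.py e
```

```text
14.95 tcp ticket frame [-0.1926 -0.0004] [ 0.4718 -0.0296  0.168 ] [-0.8 -0.9  0.4]
top garlic_tray 0.6 ticket frame [-0.0015  0.0013] [0.1   0.153] 3.2
top corn_tray 0.95 ticket frame [-0.0035 -0.191 ] [0.102 0.159] 3.3
top onion_tray 0.64 ticket frame [-0.0041  0.1926] [0.101 0.157] 3.3
scene garlic_tray 0.66 ticket frame [0.0061 0.0106] [0.1   0.183] 2.7
scene corn_tray 0.7 ticket frame [ 0.0044 -0.193 ] [0.1   0.155] 2.7
scene onion_tray 0.76 ticket frame [0.0041 0.1906] [0.1   0.162] 3.6
```

View pics/scene_e.png

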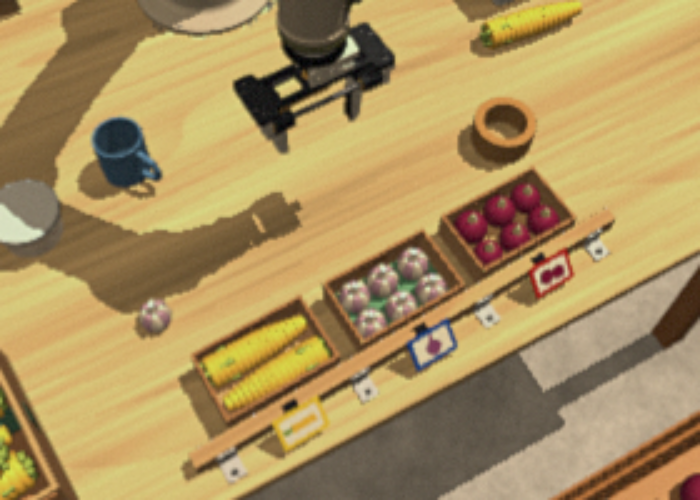

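The garlic tray at px (395,290) stands in line with its neighbours, flat on the rail and centred on the blue ticket. All six heads are in it and the arm is clear.

```bash
python3 -c "
from station import *
print(finish_job())"
```

```text
the job is handed in; nothing more can be done
None
```

The garlic tray is flat against the front rail and centred on the blue ticket to within a few millimetres, with all six garlic heads in it. The last picture shows nothing else on the counter moved, and the job is handed in; `finish_job()` gave no verdict.

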